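Sweep the used caps into the discard tray

ROBOT

A 7-joint arm with a two-finger parallel gripper is mounted at the origin on the work surface. World frame = base frame: x ahead of the robot, y to its left, z up, the work surface at z = 0. Lengths are in m, angles in rad, forces in N, time in s.
With the tool pointing down it reaches from about 0.425 to 0.925 m from the base axis. Payload 6.8 kg.
Tool frame: the origin (TCP) lies on the centre line of the jaws, within the pads' length; the fingertips stand 14 mm ahead of it and the grasp point (between the pads) lies 5 mm behind it; y points along the fingers, x is the direction in which the jaws open and shut, and the axes are right-handed (so a half turn about y gives the same grasp; the last joint's range is limited). The gripper opens to 85 mm and grips with 20 to 120 N. Pads are 22 mm wide; open, the fingers measure 114 mm over their backs; the gripper's body (76 mm by 85 mm) begins 54 mm behind the grasp point. The pads swing forward as they close: fully open they stand 13 mm farther back than shut.
Start: joints at [-1.455, 0.477, 0.022, 1.555, -0.011, 1.109, -0.083], TCP at [0.15, 0.658, 0.245] pointing down, gripper open.
Joint ranges: [-2.96, 2.96], [-0.34, 2.1], [-1.41, 1.46], [0.24, 2.44], [-1.37, 4.51], [0.17, 1.92], [-2.96, 2.96]. Speed limits (rad/s): [2.39, 2.39, 3.14, 3.14, 3.14, 3.14, 3.14].

INTERFACE

Orientations are given as a rotation vector (axis times angle).
In Python, from bench import get_obs, vision, ticket gives the robot as it stands. The module is installed in compiled form; this text tells all that it offers.
- The arm moves only by the tool jog_arm, never from a script. Its argument "motion" is a list of rows, each an object of numbers: "gripper": the finger opening in mm, from 0 to 85.4; "tx", "ty", "tz": the shift along the tool's x, y, z in mm; "ax", "ay", "az": the turn, a rotation vector about the tool's x, y, z in rad. In form: [{"gripper": .., "tx": .., "ty": .., "tz": .., "ax": .., "ay": .., "az": ..}, ...]. A call has 1 to 12 rows; each row shifts and turns the commanded pose from where the row before left it, along the tool's axes as they then stand; what a row does not reach is not made up. A row lasts 1/10 s, in which the tool goes at most 50 mm and 8.59 degrees, less where a joint would pass 70% of its speed; a pose out of reach is approached as far as the arm can. A call is refused whole if a number of a shift passes 50 or a number of a turn 0.15, either way. A call with a gripper value outside its range is refused whole. The fingers move at their own pace and stop on an object; "newtons" is the grip in N (left out, the last holds). Time passes only in rows, so rows that do not move let the fingers close. It gives the time, the measured TCP pose, the force and the opening at its end, in the units of the state.
- get_obs(): the state, without advancing time (a new reading comes with each control period).
- vision.grab_frame(name): name is "scene" or "top"; returns the picture (400x640x3 uint8, red, green, blue); there is no depth.
- vision.get_calibration(name): a dict with "camera_matrix" (3x3 intrinsics, pixels), "k1" (the pictures are not rectified: a ray, as slopes to the right and down, at radius r is drawn at 1 + k1 r^2 times it, then the intrinsics apply), "world_from_camera" (4x4, takes a point from camera to world coordinates). Camera axes: x right, y down, z forward; pixel columns grow to the right and rows downward; lengths in m; the calibration is good to about 2 mm. A picture is of the moment at which its call begins. get_calibration takes no time and is no camera call.
- ticket.hand_in(): hands the job in, once; it reports no verdict.
The state is a dict: "clock": time; "joints": joint angles; "qvel": joint speeds; "tau": joint torques, N m; "tcp_pos": TCP position; "orientation": TCP orientation; "contact_force": force on the tool from outside, world axes, zero at the start; "moment": the same for the moment, N m; "grip_width": finger opening in m.
Only numpy, scipy, OpenCV 4.12 (cv2) and the standard library are available. Lean on these libraries where they do the work, as an engineer would, in place of code of your own. Each camera call takes 0.05 s, during which the arm holds its last target.

TASK

Sweep the three used bottle caps (red, green, orange) off the raised white deck into the yellow discard tray, pushing them steadily along the deck with your fingertips: do not lift, carry or flick them. Leave the amber jar on the deck, the beaker in the blue tray and the reagent bottle beside them where they stand.

Things in the scene. Friction and masses are not known exactly. Their poses are not given: they have to be found in the camera images.
- deck: raised white work deck, fixed, 260 (x) x 220 (y) x 40 mm high; origin under its centre on the bench, flat surface at z = 40 mm. Its sides at y = +-110 mm are open and flush; steel rims stand 10 mm above the surface along the near and far edges (inner faces at x = +-124 mm)
- deck_top (a point): centre of the deck's surface, 40 mm above the bench; axes as the deck's. The three caps and the amber jar lie on it in four lanes parallel to its y, at x within 5 mm of -87, -29, 29 and 87 mm, one in each in any order, at y between -60 and 60 mm
- discard_tray: yellow open tray for discarded caps, empty at the start, fixed, 250 (x) x 140 (y) x 34 mm high, walls and floor 4 mm; origin under its centre on the bench, axes as the deck's. It stands 1 mm from the deck's left or right open side (which one varies), its centre 181 mm from the deck's centre along y; its rim is 6 mm below the deck's surface, so what is pushed over the edge drops in
- clean_tray: blue open tray for clean glassware, with the beaker standing in it, fixed, 250 (x) x 140 (y) x 34 mm high, walls and floor 4 mm; origin under its centre on the bench, axes as the deck's. It stands 1 mm from the deck's left or right open side (which one varies), its centre 181 mm from the deck's centre along y; its rim is 6 mm below the deck's surface, so what is pushed over the edge drops in
- cap_red: red plastic screw cap, a solid disc 32 mm across (33 mm over its thin ribs) and 14 mm high, about 14 g, lying loose and flat on the deck; origin at its centre, 7 mm above the deck surface, z along its axis. It slides with ordinary friction and does not tip when pushed low down
- cap_green: green plastic screw cap, a solid disc 32 mm across (33 mm over its thin ribs) and 14 mm high, about 14 g, lying loose and flat on the deck; origin at its centre, 7 mm above the deck surface, z along its axis. It slides with ordinary friction and does not tip when pushed low down
- cap_orange: orange plastic screw cap, a solid disc 32 mm across (33 mm over its thin ribs) and 14 mm high, about 14 g, lying loose and flat on the deck; origin at its centre, 7 mm above the deck surface, z along its axis. It slides with ordinary friction and does not tip when pushed low down
- amber_jar: small closed amber jar with a white lid, 38 mm across, 55 mm high, 110 g, standing on the deck; origin at the centre of its underside, z up. Not to be disturbed
- beaker: clear open beaker, 50 mm across the rim, 60 mm high, 90 g, standing in the blue tray; origin at the centre of its underside, z up. Not to be disturbed
- reagent_bottle: white plastic bottle with a red cap, 60 mm across, 130 mm high, 300 g, standing on the bench to the left of the trays; origin at the centre of its underside, z up. Not to be disturbed

How it is judged:
By the outcome, as a careful person would: the job done as asked, in the order asked, and still so for the second after the job is handed in, with the robot touching nothing.
It also fails if it takes over 51 s, if anything falls off the work surface, if the arm or the gripper's body presses on something with over 40 N, if the wrist force passes 120 N, or if a joint passes its speed limit or range.

## Working session

There is one attempt and no reset: what is moved stays moved. The work goes in short steps, Python scripts to look and compute and a tool call to move; the robot and the scene stay as the last step left them, time stands still between calls to the robot, and variables do not carry over. Pictures are saved under pics/ and viewed, and the job is handed in when it is done.

Besides the shell and the picture viewer there is one more tool, called after ">>>" as a command line: name --argument value ..., lists and objects as JSON in quotes. jog_arm: Moves the arm, as the interface text tells. Its arguments: {"type":"object","properties":{"motion":{"type":"array"},"newtons":{"type":"number"}},"required":["motion"]}

```bash
mkdir -p pics; python3 - <<'E'
from bench import get_obs, vision, ticket
import cv2,numpy as np
np.set_printoptions(precision=4,suppress=True)
o=get_obs()
for k in o: print(k,np.round(o[k],4))
for n in("scene","top"):
    f=vision.grab_frame(n); cv2.imwrite(f"pics/{n}0.png",f[:,:,::-1]); np.save(f"pics/{n}0.npy",f)
    c=vision.get_calibration(n); print(n,c)
E
```

```text
clock 0.0
joints [-1.4551  0.4778  0.0223  1.5564 -0.0115  1.1093 -0.0831]
qvel [-0.0005  0.0002  0.0013  0.0015  0.0005 -0.0009  0.0009]
tau [ -0.0005 -59.6441   1.6076 -28.1206   0.0124   0.0093  -0.    ]
tcp_pos [0.1497 0.6576 0.2443]
orientation [-1.308  -1.0419  1.0441]
contact_force [-0.0285  0.5902  1.4579]
moment [-0.0333 -0.0274  0.0157]
grip_width 0.0855
scene {'camera_matrix': array([[482.3276,   0.    , 325.5495],
       [  0.    , 482.3276, 196.7506],
       [  0.    ,   0.    ,   1.    ]]), 'k1': -0.0003766243879418356, 'world_from_camera': array([[-0.6739,  0.422 , -0.6065,  1.2231],
       [ 0.7385,  0.3595, -0.5704,  0.7234],
       [-0.0227, -0.8323, -0.5539,  0.642 ],
       [ 0.    ,  0.    ,  0.    ,  1.    ]])}
top {'camera_matrix': array([[404.3506,   0.    , 313.3119],
       [  0.    , 404.3506, 201.    ],
       [  0.    ,   0.    ,   1.    ]]), 'k1': 0.026330380178236943, 'world_from_camera': array([[ 0.0675, -0.9748,  0.2124,  0.4125],
       [-0.9977, -0.0645,  0.021 ,  0.0905],
       [-0.0067, -0.2134, -0.977 ,  0.9182],
       [ 0.    ,  0.    ,  0.    ,  1.    ]])}
```

View pics/top0.png

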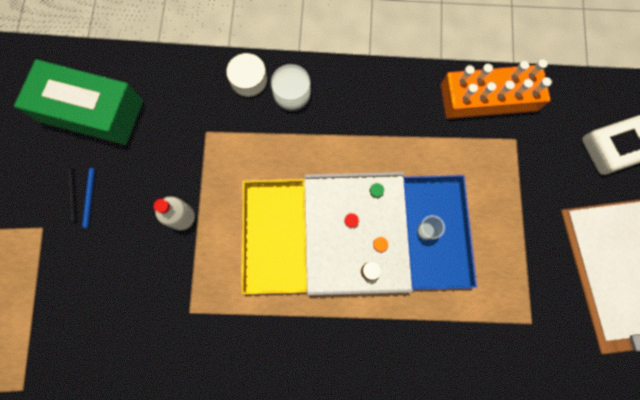

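View pics/scene0.png

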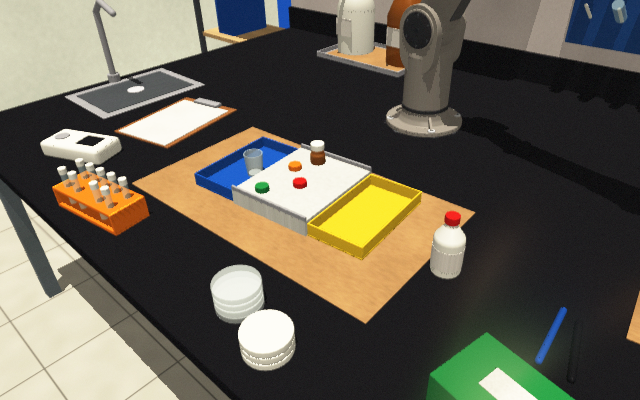

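```bash
python3 - <<'E'
from bench import get_obs
from scipy.spatial.transform import Rotation as R
print(R.from_rotvec(get_obs()['orientation']).as_matrix().round(4))
E
```

```text
[[ 2.219e-01 -2.000e-04 -9.751e-01]
 [ 9.751e-01 -1.600e-03  2.219e-01]
 [-1.600e-03 -1.000e+00 -1.000e-04]]
```

```bash
cat > h.py <<'E'
import numpy as np,cv2
from bench import vision
def ray(n,uv):
    c=vision.get_calibration(n);K=c['camera_matrix'];T=c['world_from_camera'];k=c['k1']
    p=np.array([(uv[0]-K[0,2])/K[0,0],(uv[1]-K[1,2])/K[1,1]]);q=p.copy()
    for _ in range(20): q=p/(1+k*(q@q))
    return T[:3,3],T[:3,:3]@np.array([*q,1])
def onz(n,uv,z):
    o,d=ray(n,uv); return (o+d*(z-o[2])/d[2])
def proj(n,P):
    c=vision.get_calibration(n);K=c['camera_matrix'];T=c['world_from_camera'];k=c['k1']
    q=T[:3,:3].T@(np.array(P)-T[:3,3]);q=q[:2]/q[2];q=q*(1+k*(q@q));return q*[K[0,0],K[1,1]]+K[:2,2]
def tri(a,b):
    (o1,d1),(o2,d2)=a,b
    d1=d1/np.linalg.norm(d1);d2=d2/np.linalg.norm(d2)
    t=np.linalg.lstsq(np.c_[d1,-d2],o2-o1,rcond=None)[0]
    p,q=o1+d1*t[0],o2+d2*t[1]; return (p+q)/2,np.linalg.norm(p-q)
HS={'red':[(0,8),(174,180)],'orange':[(9,17)],'green':[(50,80)],'yellow':[(24,34)],'blue':[(105,125)]}
def blobs(f,col,roi,amin=15,s=120,v=60):
    hsv=cv2.cvtColor(f,cv2.COLOR_RGB2HSV);m=np.zeros(f.shape[:2],np.uint8)
    for a,b in HS[col]: m|=cv2.inRange(hsv,(a,s,v),(b,255,255))
    r=np.zeros_like(m);x0,y0,x1,y1=roi;r[y0:y1,x0:x1]=255;m&=r
    n,l,st,ce=cv2.connectedComponentsWithStats(m)
    return [(st[i],ce[i],l==i) for i in range(1,n) if st[i][4]>=amin]
E
python3 - <<'E'
from h import *
np.set_printoptions(precision=4,suppress=True)
T=np.load('pics/top0.npy');S=np.load('pics/scene0.npy')
for c in('red','green','orange'):
    b=blobs(T,c,(300,170,415,300));s=blobs(S,c,(230,140,372,230))
    for x in b: print(c,'top',x[0],x[1],onz('top',x[1],.05))
    for x in s: print(c,'scene',x[0],x[1],onz('scene',x[1],.049))
    print(tri(ray('top',b[0][1]),ray('scene',s[0][1])))
for c,roi in(('yellow',(230,170,320,310)),('blue',(395,160,490,300))):
    for st,ce,m in blobs(T,c,roi,500): 
        r=cv2.minAreaRect(np.argwhere(m)[:,::-1].astype(np.float32)); print(c,r); 
        for p in cv2.boxPoints(r): print(p,onz('top',p,.034))
im=cv2.resize(T[160:310,230:490],None,fx=3,fy=3,interpolation=cv2.INTER_CUBIC);cv2.imwrite('pics/zt.png',im[:,:,::-1])
im=cv2.resize(S[110:270,180:440],None,fx=3,fy=3,interpolation=cv2.INTER_CUBIC);cv2.imwrite('pics/zs.png',im[:,:,::-1])
E
```

```text
red top [345 213  14  15 163] [351.411  220.0429] [0.5645 0.0236 0.05  ]
red scene [293 177  14  12 134] [299.4403 182.6418] [0.5695 0.0265 0.049 ]
(array([0.5656, 0.0229, 0.0456]), np.float64(0.000926906813469063))
green top [371 184  12  13 126] [376.5 190. ] [ 0.6353 -0.0284  0.05  ]
green scene [255 182  14  11 126] [261.6349 187.2381] [ 0.6401 -0.0259  0.049 ]
(array([ 0.6368, -0.0294,  0.0458]), np.float64(0.0011084824781845129))
orange top [300 170 115   8 338] [350.6272 171.3166] [0.6744 0.0306 0.05  ]
orange top [373 237  15  15 180] [380.2667 243.9944] [ 0.5167 -0.0405  0.05  ]
orange top [300 291 115   9 600] [361.3867 296.7917] [ 0.404  -0.0047  0.05  ]
orange scene [230 140  24  13 167] [237.7725 143.994 ] [ 0.5381 -0.2385  0.049 ]
orange scene [277 140  24   8  81] [289.8889 142.8889] [ 0.4436 -0.1354  0.049 ]
orange scene [311 151  14  14 178] [317.4888 157.7247] [ 0.4555 -0.0229  0.049 ]
orange scene [288 161  14  11 121] [294.6364 165.8843] [ 0.5219 -0.0378  0.049 ]
orange scene [230 200  60  30 862] [249.6172 219.9582] [0.7409 0.051  0.049 ]
(array([0.6683, 0.0116, 0.1761]), np.float64(0.08153582110876567))
yellow ((275.0746154785156, 237.58177185058594), (109.9344711303711, 60.403560638427734), 88.80650329589844)
[243.7345 183.2555] [0.6353 0.2692 0.034 ]
[304.1249 181.9974] [0.6473 0.1332 0.034 ]
[306.4147 291.908 ] [0.406  0.1107 0.034 ]
[246.0243 293.1661] [0.3948 0.2389 0.034 ]
blue ((439.3075866699219, 232.09539794921875), (114.51414489746094, 63.357582092285156), 85.42607879638672)
[403.1637 177.5469] [ 0.6723 -0.0895  0.034 ]
[466.3195 172.4944] [ 0.6933 -0.2309  0.034 ]
[475.4515 286.6439] [ 0.4418 -0.2466  0.034 ]
[412.2957 291.6964] [ 0.4219 -0.1137  0.034 ]
```

View pics/zt.png

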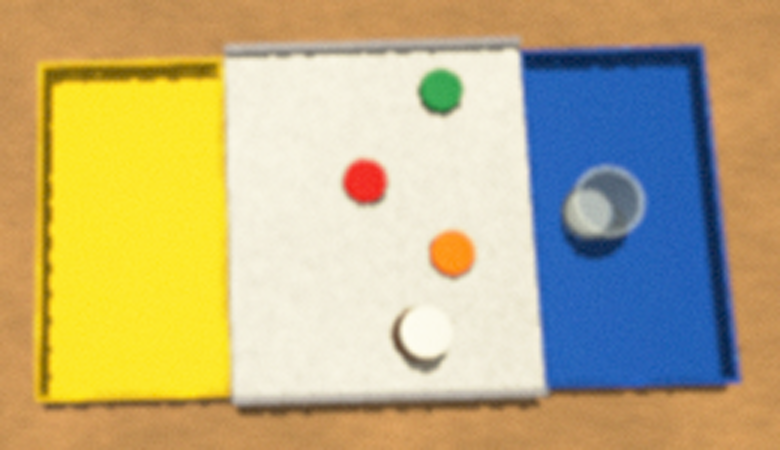

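View pics/zs.png

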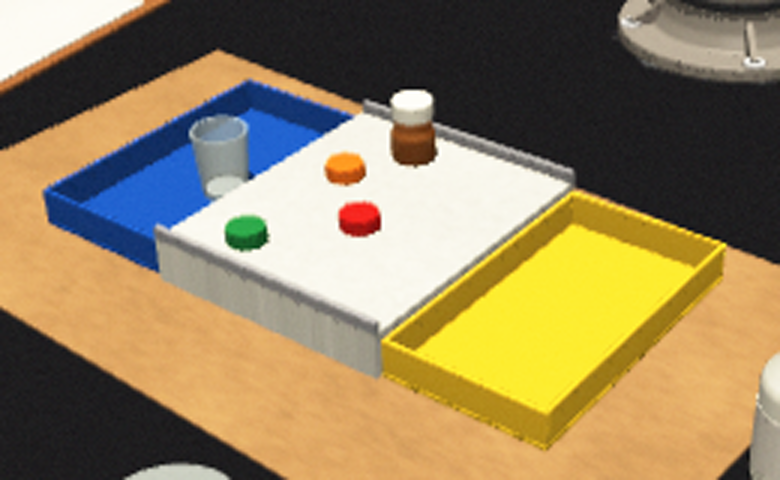

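```bash
python3 - <<'E'
from h import *
np.set_printoptions(precision=4,suppress=True)
T=np.load('pics/top0.npy')
hsv=cv2.cvtColor(T,cv2.COLOR_RGB2HSV)
m=((hsv[...,1]<60)&(hsv[...,2]>90))
L=[];Rr=[]
for r in range(185,285,3):
    c=np.where(m[r,295:420])[0]+295
    L.append(onz('top',(c[0]-.5,r),.04));Rr.append(onz('top',(c[-1]+.5,r),.04))
for n,E in(('L',L),('R',Rr)):
    E=np.array(E)
    l=cv2.fitLine(E[:,:2].astype(np.float32),cv2.DIST_HUBER,0,.001,.001).ravel(); l*=np.sign(l[0])*np.array([1,1,1,1]) if 0 else 1
    print(n,l,'yaw',np.degrees(np.arctan(l[1]/l[0])))
F=[];N=[]
for c in range(312,400,3):
    r=np.where(m[165:310,c])[0]+165
    F.append(onz('top',(c,r[0]-.5),.05));N.append(onz('top',(c,r[-1]+.5),.05))
for n,E in(('F',F),('N',N)):
    E=np.array(E)
    l=cv2.fitLine(E[:,:2].astype(np.float32),cv2.DIST_HUBER,0,.001,.001).ravel()
    print(n,l,'yaw',np.degrees(np.arctan(-l[0]/l[1])))
# white jar lid
S=np.load('pics/scene0.npy')
hl=cv2.cvtColor(S,cv2.COLOR_RGB2HSV)
b=blobs(S,'orange',(305,148,330,168),20,90,20)
for x in b: print(x[0],x[1])
# lid top view: zoom (425,333) centre; scene zoom lid (412,97)top face
print('lid top',onz('top',(230+425/3,160+333/3),.095),'scene',onz('scene',(180+412/3,110+97/3),.095))
print('beaker',onz('top',(230+609/3,160+202/3),.064)) 
E
```

```text
L [0.9959 0.0902 0.5263 0.1197] yaw 5.1757812
R [ 0.996   0.0898  0.5228 -0.1016] yaw 5.1530623
F [ 0.0939 -0.9956  0.6683  0.0389] yaw 5.385765
N [ 0.0958 -0.9954  0.4117 -0.0108] yaw 5.495273
[310 150  15  15 191] [317.2461 157.4346]
lid top [ 0.456  -0.0182  0.095 ] scene [ 0.4584 -0.0187  0.095 ]
beaker [ 0.5579 -0.1486  0.064 ]
```

```bash
python3 - <<'E'
import numpy as np
from scipy.spatial.transform import Rotation as R
from bench import get_obs
np.set_printoptions(precision=4,suppress=True)
a=np.radians(5.3);X=np.array([np.cos(a),np.sin(a)]);Y=np.array([-X[1],X[0]])
yc=(np.dot(Y,[.5263,.1197])+np.dot(Y,[.5228,-.1016]))/2
xc=(np.dot(X,[.6683,.0389])+np.dot(X,[.4117,-.0108]))/2
print('half',(np.dot(Y,[.5263,.1197])-np.dot(Y,[.5228,-.1016]))/2,(np.dot(X,[.6683,.0389])-np.dot(X,[.4117,-.0108]))/2)
C=X*xc+Y*yc;print('C',C)
for n,p in dict(red=(.5656,.0229),green=(.6368,-.0294),orange=(.518,-.0405),jar=(.457,-.0185),beaker=(.558,-.1486)).items():
    d=np.array(p)-C;print(n,d@X*1000,d@Y*1000)
o=get_obs();M=R.from_rotvec(o['orientation']).as_matrix()
# target: tool y down, tool x along deck +-X
for s in(1,-1):
    tx=np.array([*X*s,0]);ty=np.array([0,0,-1]);G=np.c_[tx,ty,np.cross(tx,ty)]
    print(s,R.from_matrix(M.T@G).as_rotvec(),G.tolist())
E
```

```text
half 0.11001528932609253 0.13004688787512897
C [0.5403 0.0105]
red 26.308031972427386 9.998974455175112
green 92.37264875971451 -48.65421308607372
orange -26.944758905270703 -48.73313144727106
jar -85.65181257070586 -21.192582252970002
beaker 2.8989685191393098 -160.06579481888687
1 [ 0.0011  1.2546 -0.0013] [[0.9957246981845821, 0.0, -0.09237058744656158], [0.09237058744656158, 0.0, 0.9957246981845821], [0.0, -1.0, 0.0]]
-1 [-0.0015 -1.887  -0.0012] [[-0.9957246981845821, 0.0, 0.09237058744656158], [-0.09237058744656158, 0.0, -0.9957246981845821], [0.0, -1.0, 0.0]]
```

>>> jog_arm --motion '[{"gripper": 16,"ay": 0.139},{"ay": 0.139},{"ay": 0.139},{"ay": 0.139},{"ay": 0.139},{"ay": 0.139},{"ay": 0.139},{"ay": 0.139},{"ay": 0.142},{}]' --newtons 40

```text
schema error: expected keys gripper, tx, ty, tz, ax, ay, az
```

```bash
cat > st.py <<'E'
import numpy as np,sys
from scipy.spatial.transform import Rotation as R
from bench import get_obs
np.set_printoptions(precision=4,suppress=True)
a=np.radians(5.3);X=np.array([np.cos(a),np.sin(a)]);Y=np.array([-X[1],X[0]]);C=np.array([.5403,.0105])
def st():
    o=get_obs();M=R.from_rotvec(o['orientation']).as_matrix()
    p=np.array(o['tcp_pos']);d=p[:2]-C
    tx=np.array([*X,0]);ty=np.array([0,0,-1]);G=np.c_[tx,ty,np.cross(tx,ty)]
    print('t',o['clock'],'deck mm',d@X*1000,d@Y*1000,'z',p[2]*1000,'roterr',R.from_matrix(M.T@G).as_rotvec(),'w',o['grip_width'],'F',np.array(o['contact_force']))
    print('q',np.array(o['joints']))
    return p,M
if __name__=='__main__':
    p,M=st()
    if len(sys.argv)>3:
        u,v,z=map(float,sys.argv[1:4])
        W=np.array([*(C+X*u/1000+Y*v/1000),z/1000]); print('tool shift',M.T@(W-p)*1000)
E
python3 st.py 26 -45 140
```

```text
t 0.1 deck mm -329.1399741008906 680.4960535706981 z 244.4265196563459 roterr [ 0.0011  1.2546 -0.0013] w 0.08547323420168162 F [-0.7654  0.187   0.6778]
q [-1.4551  0.4777  0.0223  1.5563 -0.0115  1.1093 -0.083 ]
tool shift [-578.9053  105.4328 -563.1397]
```

All keys required in each row.

>>> jog_arm --motion '[{"gripper": 16,"tx": 0,"ty": 0,"tz": 0,"ax": 0,"ay": 0.139,"az": 0},{"gripper": 16,"tx": 0,"ty": 0,"tz": 0,"ax": 0,"ay": 0.139,"az": 0},{"gripper": 16,"tx": 0,"ty": 0,"tz": 0,"ax": 0,"ay": 0.139,"az": 0},{"gripper": 16,"tx": 0,"ty": 0,"tz": 0,"ax": 0,"ay": 0.139,"az": 0},{"gripper": 16,"tx": 0,"ty": 0,"tz": 0,"ax": 0,"ay": 0.139,"az": 0},{"gripper": 16,"tx": 0,"ty": 0,"tz": 0,"ax": 0,"ay": 0.139,"az": 0},{"gripper": 16,"tx": 0,"ty": 0,"tz": 0,"ax": 0,"ay": 0.139,"az": 0},{"gripper": 16,"tx": 0,"ty": 0,"tz": 0,"ax": 0,"ay": 0.139,"az": 0},{"gripper": 16,"tx": 0,"ty": 0,"tz": 0,"ax": 0,"ay": 0.142,"az": 0},{"gripper": 16,"tx": 0,"ty": 0,"tz": 0,"ax": 0,"ay": 0,"az": 0}]' --newtons 40

```text
clock: 1.1
tcp_pos: [0.1496, 0.6579, 0.2447]
orientation: [-1.571, -0.072, 0.072]
contact_force: [-0.1, 0.4, 0.1]
grip_width: 0.0156
```

```bash
python3 st.py 26 -45 140
```

```text
t 1.1 deck mm -329.2662130596733 680.7382894975218 z 244.74163005557293 roterr [ 0.0011 -0.0005  0.0001] w 0.015619596260604851 F [-0.1199  0.3753  0.1363]
q [-1.6473  0.4885  0.2975  1.5709 -0.1541  1.1064 -1.2213]
tool shift [ 355.6421  105.5665 -725.4346]
```

>>> jog_arm --motion '[{"gripper": 16,"tx": 18,"ty": 0,"tz": -36,"ax": 0,"ay": 0,"az": 0},{"gripper": 16,"tx": 18,"ty": 0,"tz": -36,"ax": 0,"ay": 0,"az": 0},{"gripper": 16,"tx": 18,"ty": 0,"tz": -36,"ax": 0,"ay": 0,"az": 0},{"gripper": 16,"tx": 18,"ty": 0,"tz": -36,"ax": 0,"ay": 0,"az": 0},{"gripper": 16,"tx": 18,"ty": 0,"tz": -36,"ax": 0,"ay": 0,"az": 0},{"gripper": 16,"tx": 18,"ty": 0,"tz": -36,"ax": 0,"ay": 0,"az": 0},{"gripper": 16,"tx": 18,"ty": 0,"tz": -36,"ax": 0,"ay": 0,"az": 0},{"gripper": 16,"tx": 18,"ty": 0,"tz": -36,"ax": 0,"ay": 0,"az": 0},{"gripper": 16,"tx": 18,"ty": 0,"tz": -36,"ax": 0,"ay": 0,"az": 0},{"gripper": 16,"tx": 18,"ty": 0,"tz": -36,"ax": 0,"ay": 0,"az": 0},{"gripper": 16,"tx": 18,"ty": 0,"tz": -36,"ax": 0,"ay": 0,"az": 0},{"gripper": 16,"tx": 18,"ty": 0,"tz": -36,"ax": 0,"ay": 0,"az": 0}]'

```text
clock: 2.3
tcp_pos: [0.4055, 0.2465, 0.2454]
orientation: [-1.569, -0.077, 0.076]
contact_force: [0.7, 1.2, 0.6]
grip_width: 0.0159
```

```bash
python3 st.py 26 -45 140
```

```text
t 2.3 deck mm -112.38100890281066 247.45281782810105 z 245.40476469096467 roterr [-0.0002  0.005   0.0002] w 0.015936891876140943 F [0.7305 1.2494 0.649 ]
q [-1.1394  0.1456  0.5156  2.046  -0.087   0.9701 -0.4816]
tool shift [ 136.9004  105.3631 -293.1638]
```

>>> jog_arm --motion '[{"gripper": 16,"tx": 17,"ty": 0,"tz": -35,"ax": 0,"ay": 0,"az": 0},{"gripper": 16,"tx": 17,"ty": 0,"tz": -35,"ax": 0,"ay": 0,"az": 0},{"gripper": 16,"tx": 17,"ty": 0,"tz": -35,"ax": 0,"ay": 0,"az": 0},{"gripper": 16,"tx": 17,"ty": 0,"tz": -35,"ax": 0,"ay": 0,"az": 0},{"gripper": 16,"tx": 17,"ty": 0,"tz": -35,"ax": 0,"ay": 0,"az": 0},{"gripper": 16,"tx": 17,"ty": 0,"tz": -35,"ax": 0,"ay": 0,"az": 0},{"gripper": 16,"tx": 17,"ty": 0,"tz": -35,"ax": 0,"ay": 0,"az": 0},{"gripper": 16,"tx": 18,"ty": 0,"tz": -35,"ax": 0,"ay": 0,"az": 0},{"gripper": 16,"tx": 0,"ty": 35,"tz": 0,"ax": 0,"ay": 0,"az": 0},{"gripper": 16,"tx": 0,"ty": 35,"tz": 0,"ax": 0,"ay": 0,"az": 0},{"gripper": 16,"tx": 0,"ty": 35,"tz": 0,"ax": 0,"ay": 0,"az": 0},{"gripper": 16,"tx": 0,"ty": 0,"tz": 0,"ax": 0,"ay": 0,"az": 0}]'

```text
clock: 3.5
tcp_pos: [0.564, -0.0178, 0.1362]
orientation: [-1.57, -0.069, 0.083]
contact_force: [-0.7, -0.4, 0.2]
grip_width: 0.0158
```

```bash
python3 st.py 26 -32 62; python3 - <<'E'
from h import *
for n in('top','scene'):
    f=vision.grab_frame(n); x,y=((230,160),(180,90))[n=='scene']
    cv2.imwrite(f'pics/{n}1.png',cv2.resize(f[y:y+180,x:x+260],None,fx=3,fy=3,interpolation=cv2.INTER_CUBIC)[:,:,::-1])
E
```

```text
t 3.5 deck mm 20.95960809152026 -30.32117542611845 z 136.17201074506664 roterr [ 0.0001  0.004  -0.0088] w 0.01579217063937745 F [-0.6952 -0.4488  0.1883]
q [-0.5306  0.4894  0.5911  1.9456 -0.3642  0.8225  0.3568]
tool shift [ 5.6861 74.125  -1.6932]
```

View pics/scene1.png

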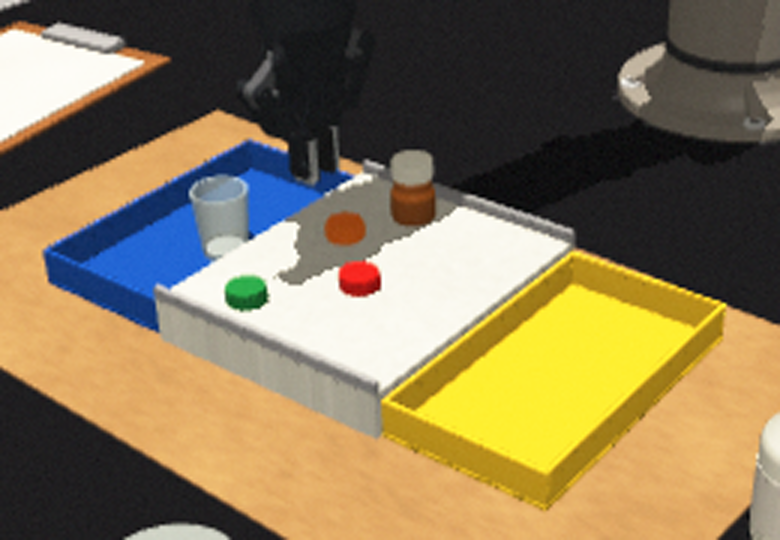

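>>> jog_arm --motion '[{"gripper": 16,"tx": 3,"ty": 30,"tz": -1,"ax": 0,"ay": 0,"az": 0},{"gripper": 16,"tx": 2,"ty": 20,"tz": 0,"ax": 0,"ay": 0,"az": 0},{"gripper": 16,"tx": 0,"ty": 10,"tz": 0,"ax": 0,"ay": 0,"az": 0},{"gripper": 16,"tx": 0,"ty": 5,"tz": 0,"ax": 0,"ay": 0,"az": 0},{"gripper": 16,"tx": 0,"ty": 0,"tz": 0,"ax": 0,"ay": 0,"az": 0},{"gripper": 16,"tx": 0,"ty": 0,"tz": 0,"ax": 0,"ay": 0,"az": 0}]'

```text
clock: 4.2
tcp_pos: [0.5732, -0.0185, 0.0765]
orientation: [-1.569, -0.075, 0.072]
contact_force: [0.2, 0.4, -0.4]
grip_width: 0.0163
```

```bash
python3 st.py 26 -32 58
```

```text
t 4.2 deck mm 30.102485117451184 -31.95520543097531 z 76.48611570080776 roterr [-0.0001  0.0007  0.0018] w 0.01628642049793083 F [ 0.2372  0.3585 -0.4101]
q [-0.4738  0.5841  0.5275  1.9613 -0.441   0.7087  0.4154]
tool shift [-4.1359 18.4787 -0.0429]
```

>>> jog_arm --motion '[{"gripper": 16,"tx": -4,"ty": 8,"tz": 0,"ax": 0,"ay": 0,"az": 0},{"gripper": 16,"tx": 0,"ty": 6,"tz": 0,"ax": 0,"ay": 0,"az": 0},{"gripper": 16,"tx": 0,"ty": 4,"tz": 0,"ax": 0,"ay": 0,"az": 0},{"gripper": 16,"tx": 0,"ty": 0,"tz": 0,"ax": 0,"ay": 0,"az": 0},{"gripper": 16,"tx": 0,"ty": 0,"tz": 0,"ax": 0,"ay": 0,"az": 0}]'

```text
clock: 4.7
tcp_pos: [0.5685, -0.0189, 0.0571]
orientation: [-1.57, -0.073, 0.073]
contact_force: [-0.6, 0.4, 0.3]
grip_width: 0.0161
```

```bash
python3 st.py 26 -32 58; python3 - <<'E'
from h import *
for n in('top','scene'):
    f=vision.grab_frame(n); x,y=((230,160),(180,90))[n=='scene']
    cv2.imwrite(f'pics/{n}2.png',cv2.resize(f[y:y+180,x:x+260],None,fx=3,fy=3,interpolation=cv2.INTER_CUBIC)[:,:,::-1])
E
```

```text
t 4.7 deck mm 25.33387891939334 -31.91720534899311 z 57.14554361472348 roterr [ 0.0001  0.0004 -0.0003] w 0.016135672087839868 F [-0.6031  0.4086  0.2817]
q [-0.4582  0.608   0.5057  1.9776 -0.4614  0.6704  0.4329]
tool shift [ 0.6659 -0.8546 -0.0831]
```

View pics/scene2.png

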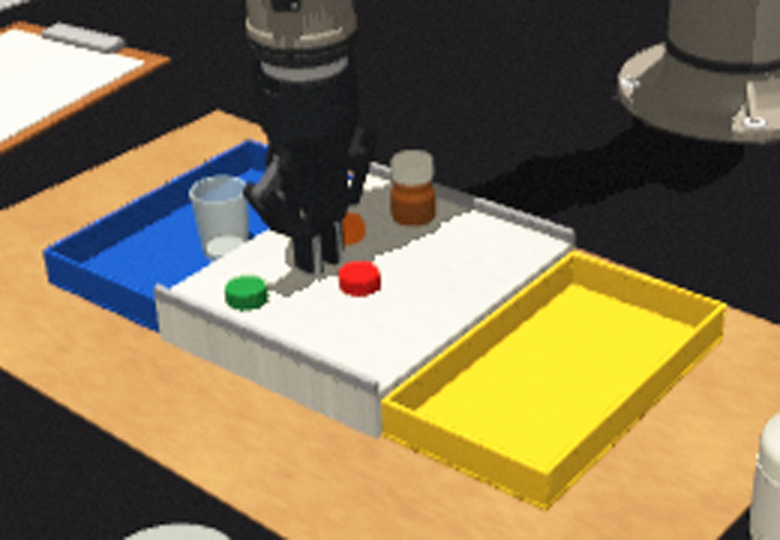

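>>> jog_arm --motion '[{"gripper": 16,"tx": 0,"ty": 0,"tz": 6,"ax": 0,"ay": 0,"az": 0},{"gripper": 16,"tx": 0,"ty": 0,"tz": 6,"ax": 0,"ay": 0,"az": 0},{"gripper": 16,"tx": 0,"ty": 0,"tz": 6,"ax": 0,"ay": 0,"az": 0},{"gripper": 16,"tx": 0,"ty": 0,"tz": 6,"ax": 0,"ay": 0,"az": 0},{"gripper": 16,"tx": 0,"ty": 0,"tz": 6,"ax": 0,"ay": 0,"az": 0},{"gripper": 16,"tx": 0,"ty": 0,"tz": 6,"ax": 0,"ay": 0,"az": 0},{"gripper": 16,"tx": 0,"ty": 0,"tz": 6,"ax": 0,"ay": 0,"az": 0},{"gripper": 16,"tx": 0,"ty": 0,"tz": 6,"ax": 0,"ay": 0,"az": 0},{"gripper": 16,"tx": 0,"ty": 0,"tz": 6,"ax": 0,"ay": 0,"az": 0},{"gripper": 16,"tx": 0,"ty": 0,"tz": 6,"ax": 0,"ay": 0,"az": 0},{"gripper": 16,"tx": 0,"ty": 0,"tz": 6,"ax": 0,"ay": 0,"az": 0},{"gripper": 16,"tx": 0,"ty": 0,"tz": 6,"ax": 0,"ay": 0,"az": 0}]'

```text
clock: 6.0
tcp_pos: [0.5618, 0.0533, 0.0573]
orientation: [-1.57, -0.073, 0.073]
contact_force: [-0.3, -0.5, 0.5]
grip_width: 0.0162
```

```bash
python3 st.py 26 112 58; python3 - <<'E'
from h import *
for n in('scene',):
    f=vision.grab_frame(n); x,y=((230,160),(180,90))[n=='scene']
    cv2.imwrite(f'pics/{n}3.png',cv2.resize(f[y:y+180,x:x+260],None,fx=3,fy=3,interpolation=cv2.INTER_CUBIC)[:,:,::-1])
E
```

```text
t 6.0 deck mm 25.31410601220589 40.630849982431236 z 57.29630555192747 roterr [-0.      0.0004  0.    ] w 0.016230682488454013 F [-0.2914 -0.4827  0.4618]
q [-0.5926  0.6034  0.5116  1.9888 -0.4666  0.6658  0.3105]
tool shift [ 0.7165 -0.7024 71.3689]
```

View pics/scene3.png

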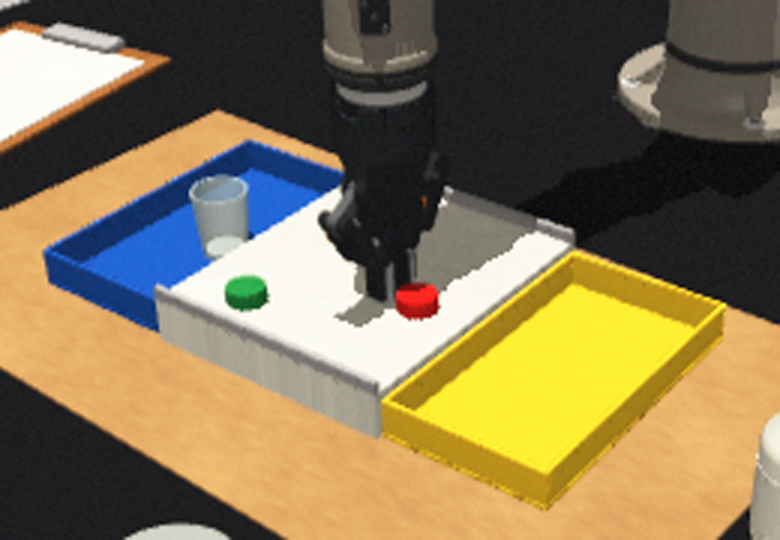

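Pushing works: the red cap now sits against the fingertips (zoom ~(417,300)). Continue over the edge.

>>> jog_arm --motion '[{"gripper": 16,"tx": 0,"ty": 0,"tz": 6,"ax": 0,"ay": 0,"az": 0},{"gripper": 16,"tx": 0,"ty": 0,"tz": 6,"ax": 0,"ay": 0,"az": 0},{"gripper": 16,"tx": 0,"ty": 0,"tz": 6,"ax": 0,"ay": 0,"az": 0},{"gripper": 16,"tx": 0,"ty": 0,"tz": 6,"ax": 0,"ay": 0,"az": 0},{"gripper": 16,"tx": 0,"ty": 0,"tz": 6,"ax": 0,"ay": 0,"az": 0},{"gripper": 16,"tx": 0,"ty": 0,"tz": 6,"ax": 0,"ay": 0,"az": 0},{"gripper": 16,"tx": 0,"ty": 0,"tz": 6,"ax": 0,"ay": 0,"az": 0},{"gripper": 16,"tx": 0,"ty": 0,"tz": 6,"ax": 0,"ay": 0,"az": 0},{"gripper": 16,"tx": 0,"ty": 0,"tz": 6,"ax": 0,"ay": 0,"az": 0},{"gripper": 16,"tx": 0,"ty": 0,"tz": 6,"ax": 0,"ay": 0,"az": 0},{"gripper": 16,"tx": 0,"ty": 0,"tz": 6,"ax": 0,"ay": 0,"az": 0},{"gripper": 16,"tx": 0,"ty": 0,"tz": 6,"ax": 0,"ay": 0,"az": 0}]'

```text
clock: 7.25
tcp_pos: [0.555, 0.1251, 0.0573]
orientation: [-1.57, -0.073, 0.073]
contact_force: [0.4, 0.2, -0.7]
grip_width: 0.0156
```

```bash
python3 st.py 92 -91 110; python3 - <<'E'
from h import *
for n in('scene',):
    f=vision.grab_frame(n); x,y=((230,160),(180,90))[n=='scene']
    cv2.imwrite(f'pics/{n}4.png',cv2.resize(f[y:y+180,x:x+260],None,fx=3,fy=3,interpolation=cv2.INTER_CUBIC)[:,:,::-1])
E
```

```text
t 7.25 deck mm 25.248014589386 112.7056593930529 z 57.27182573884641 roterr [-0.      0.0006 -0.    ] w 0.01563787523485282 F [ 0.4128  0.2415 -0.6942]
q [-0.7211  0.6107  0.5171  1.9779 -0.4723  0.6728  0.188 ]
tool shift [  66.6373  -52.7393 -203.7403]
```

View pics/scene4.png

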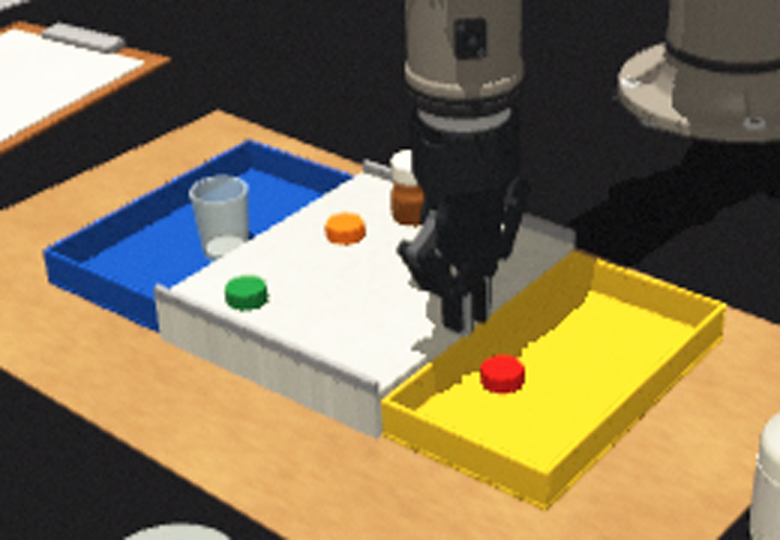

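>>> jog_arm --motion '[{"gripper": 16,"tx": 0,"ty": -25,"tz": 0,"ax": 0,"ay": 0,"az": 0},{"gripper": 16,"tx": 0,"ty": -25,"tz": 0,"ax": 0,"ay": 0,"az": 0},{"gripper": 16,"tx": 8,"ty": 0,"tz": -24,"ax": 0,"ay": 0,"az": 0},{"gripper": 16,"tx": 8,"ty": 0,"tz": -24,"ax": 0,"ay": 0,"az": 0},{"gripper": 16,"tx": 8,"ty": 0,"tz": -25,"ax": 0,"ay": 0,"az": 0},{"gripper": 16,"tx": 8,"ty": 0,"tz": -25,"ax": 0,"ay": 0,"az": 0},{"gripper": 16,"tx": 8,"ty": 0,"tz": -25,"ax": 0,"ay": 0,"az": 0},{"gripper": 16,"tx": 9,"ty": 0,"tz": -25,"ax": 0,"ay": 0,"az": 0},{"gripper": 16,"tx": 9,"ty": 0,"tz": -25,"ax": 0,"ay": 0,"az": 0},{"gripper": 16,"tx": 9,"ty": 0,"tz": -25,"ax": 0,"ay": 0,"az": 0},{"gripper": 16,"tx": 0,"ty": 0,"tz": 0,"ax": 0,"ay": 0,"az": 0},{"gripper": 16,"tx": 0,"ty": 0,"tz": 0,"ax": 0,"ay": 0,"az": 0}]'

```text
clock: 8.5
tcp_pos: [0.64, -0.067, 0.1071]
orientation: [-1.57, -0.072, 0.072]
contact_force: [0.1, 0.9, -0.3]
grip_width: 0.0161
```

```bash
python3 st.py 92 -85 58
```

```text
t 8.5 deck mm 92.11254756492137 -86.3624342104703 z 107.10067008284571 roterr [ 0.     -0.001  -0.0004] w 0.016144352109608483 F [ 0.0721  0.9291 -0.2632]
q [-0.3846  0.6409  0.5575  1.7738 -0.4335  0.8523  0.4662]
tool shift [-0.0927 49.1007  1.3625]
```

>>> jog_arm --motion '[{"gripper": 16,"tx": 0,"ty": 20,"tz": 0,"ax": 0,"ay": 0,"az": 0},{"gripper": 16,"tx": 0,"ty": 14,"tz": 0,"ax": 0,"ay": 0,"az": 0},{"gripper": 16,"tx": 0,"ty": 10,"tz": 0,"ax": 0,"ay": 0,"az": 0},{"gripper": 16,"tx": 0,"ty": 5,"tz": 0,"ax": 0,"ay": 0,"az": 0},{"gripper": 16,"tx": 0,"ty": 0,"tz": 0,"ax": 0,"ay": 0,"az": 0},{"gripper": 16,"tx": 0,"ty": 0,"tz": 0,"ax": 0,"ay": 0,"az": 0}]'

```text
clock: 9.1
tcp_pos: [0.6405, -0.0665, 0.0586]
orientation: [-1.57, -0.073, 0.073]
contact_force: [0.8, 0.3, -0.0]
grip_width: 0.0163
```

```bash
python3 st.py 92 -85 58; python3 - <<'E'
from h import *
for n in('scene',):
    f=vision.grab_frame(n); x,y=((230,160),(180,90))[n=='scene']
    cv2.imwrite(f'pics/{n}5.png',cv2.resize(f[y:y+180,x:x+260],None,fx=3,fy=3,interpolation=cv2.INTER_CUBIC)[:,:,::-1])
E
```

```text
t 9.1 deck mm 92.62222288527856 -85.88000018097856 z 58.637671427381605 roterr [0.0001 0.0005 0.0005] w 0.016297384832976082 F [ 0.8247  0.3023 -0.0306]
q [-0.3559  0.7035  0.5156  1.7924 -0.4751  0.7714  0.4983]
tool shift [-0.6221  0.6372  0.8804]
```

View pics/scene5.png

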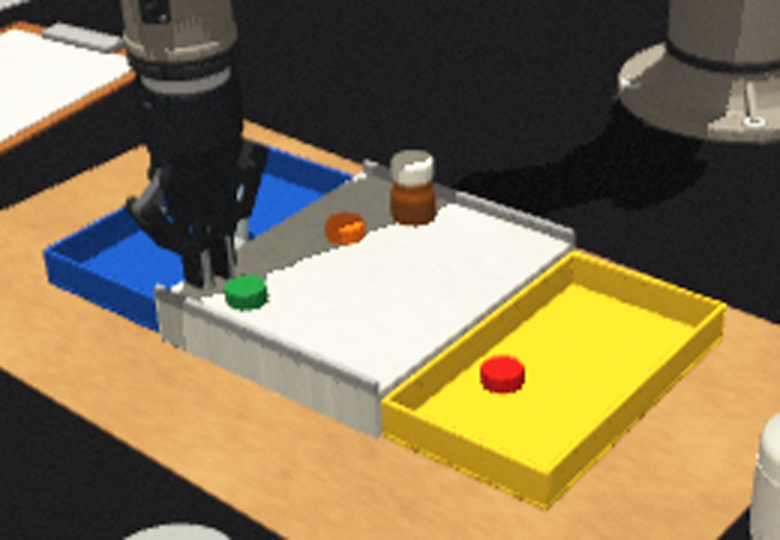

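>>> jog_arm --motion '[{"gripper": 16,"tx": 0,"ty": 0,"tz": 6,"ax": 0,"ay": 0,"az": 0},{"gripper": 16,"tx": 0,"ty": 0,"tz": 6,"ax": 0,"ay": 0,"az": 0},{"gripper": 16,"tx": 0,"ty": 0,"tz": 6,"ax": 0,"ay": 0,"az": 0},{"gripper": 16,"tx": 0,"ty": 0,"tz": 6,"ax": 0,"ay": 0,"az": 0},{"gripper": 16,"tx": 0,"ty": 0,"tz": 6,"ax": 0,"ay": 0,"az": 0},{"gripper": 16,"tx": 0,"ty": 0,"tz": 6,"ax": 0,"ay": 0,"az": 0},{"gripper": 16,"tx": 0,"ty": 0,"tz": 6,"ax": 0,"ay": 0,"az": 0},{"gripper": 16,"tx": 0,"ty": 0,"tz": 6,"ax": 0,"ay": 0,"az": 0},{"gripper": 16,"tx": 0,"ty": 0,"tz": 6,"ax": 0,"ay": 0,"az": 0},{"gripper": 16,"tx": 0,"ty": 0,"tz": 6,"ax": 0,"ay": 0,"az": 0},{"gripper": 16,"tx": 0,"ty": 0,"tz": 6,"ax": 0,"ay": 0,"az": 0},{"gripper": 16,"tx": 0,"ty": 0,"tz": 6,"ax": 0,"ay": 0,"az": 0}]'

```text
clock: 10.35
tcp_pos: [0.6335, 0.0058, 0.0583]
orientation: [-1.569, -0.073, 0.073]
contact_force: [-0.3, 0.8, -0.4]
grip_width: 0.016
```

>>> jog_arm --motion '[{"gripper": 16,"tx": 0,"ty": 0,"tz": 6,"ax": 0,"ay": 0,"az": 0},{"gripper": 16,"tx": 0,"ty": 0,"tz": 6,"ax": 0,"ay": 0,"az": 0},{"gripper": 16,"tx": 0,"ty": 0,"tz": 6,"ax": 0,"ay": 0,"az": 0},{"gripper": 16,"tx": 0,"ty": 0,"tz": 6,"ax": 0,"ay": 0,"az": 0},{"gripper": 16,"tx": 0,"ty": 0,"tz": 6,"ax": 0,"ay": 0,"az": 0},{"gripper": 16,"tx": 0,"ty": 0,"tz": 6,"ax": 0,"ay": 0,"az": 0},{"gripper": 16,"tx": 0,"ty": 0,"tz": 6,"ax": 0,"ay": 0,"az": 0},{"gripper": 16,"tx": 0,"ty": 0,"tz": 6,"ax": 0,"ay": 0,"az": 0},{"gripper": 16,"tx": 0,"ty": 0,"tz": 6,"ax": 0,"ay": 0,"az": 0},{"gripper": 16,"tx": 0,"ty": 0,"tz": 6,"ax": 0,"ay": 0,"az": 0},{"gripper": 16,"tx": 0,"ty": 0,"tz": 6,"ax": 0,"ay": 0,"az": 0},{"gripper": 16,"tx": 0,"ty": 0,"tz": 6,"ax": 0,"ay": 0,"az": 0}]'

```text
clock: 11.55
tcp_pos: [0.6268, 0.0775, 0.0583]
orientation: [-1.57, -0.073, 0.073]
contact_force: [-0.2, 0.3, -0.2]
grip_width: 0.016
```

```bash
python3 st.py 92 112 58; python3 - <<'E'
from h import *
for n in('scene',):
    f=vision.grab_frame(n); x,y=((230,160),(180,90))[n=='scene']
    cv2.imwrite(f'pics/{n}6.png',cv2.resize(f[y:y+180,x:x+260],None,fx=3,fy=3,interpolation=cv2.INTER_CUBIC)[:,:,::-1])
E
```

```text
t 11.55 deck mm 92.31528909133348 58.70554174750061 z 58.30593450403523 roterr [-0.      0.0005  0.    ] w 0.0160242790901004 F [-0.2288  0.2764 -0.1808]
q [-0.5954  0.6908  0.5254  1.824  -0.4839  0.7572  0.2827]
tool shift [-0.2872  0.3063 53.2946]
```

View pics/scene6.png

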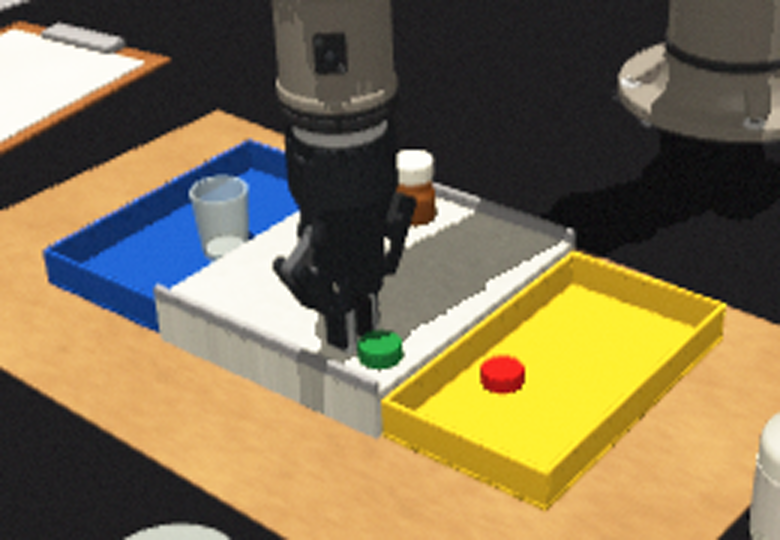

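Green is held in the fingertip cradle near the edge (zoom ~(380,350)). Finish it, then lift and back off.

>>> jog_arm --motion '[{"gripper": 16,"tx": 0,"ty": 0,"tz": 6,"ax": 0,"ay": 0,"az": 0},{"gripper": 16,"tx": 0,"ty": 0,"tz": 6,"ax": 0,"ay": 0,"az": 0},{"gripper": 16,"tx": 0,"ty": 0,"tz": 6,"ax": 0,"ay": 0,"az": 0},{"gripper": 16,"tx": 0,"ty": 0,"tz": 6,"ax": 0,"ay": 0,"az": 0},{"gripper": 16,"tx": 0,"ty": 0,"tz": 6,"ax": 0,"ay": 0,"az": 0},{"gripper": 16,"tx": 0,"ty": 0,"tz": 6,"ax": 0,"ay": 0,"az": 0},{"gripper": 16,"tx": 0,"ty": 0,"tz": 6,"ax": 0,"ay": 0,"az": 0},{"gripper": 16,"tx": 0,"ty": 0,"tz": 6,"ax": 0,"ay": 0,"az": 0},{"gripper": 16,"tx": 0,"ty": 0,"tz": 6,"ax": 0,"ay": 0,"az": 0},{"gripper": 16,"tx": 0,"ty": 0,"tz": 0,"ax": 0,"ay": 0,"az": 0},{"gripper": 16,"tx": 0,"ty": 0,"tz": 0,"ax": 0,"ay": 0,"az": 0}]'

```text
clock: 12.7
tcp_pos: [0.6218, 0.1308, 0.0583]
orientation: [-1.57, -0.073, 0.073]
contact_force: [-0.5, 0.1, 0.4]
grip_width: 0.0161
```

```bash
python3 st.py -27 -86 108; python3 - <<'E'
from h import *
for n in('scene',):
    f=vision.grab_frame(n); x,y=((230,160),(180,90))[n=='scene']
    cv2.imwrite(f'pics/{n}7.png',cv2.resize(f[y:y+180,x:x+260],None,fx=3,fy=3,interpolation=cv2.INTER_CUBIC)[:,:,::-1])
E
```

```text
t 12.7 deck mm 92.24946950530128 112.27242118402152 z 58.28073195256176 roterr [ 0.0001  0.0008 -0.    ] w 0.016067396463528005 F [-0.4991  0.1313  0.4286]
q [-0.6802  0.6968  0.5291  1.8145 -0.4876  0.7632  0.2006]
tool shift [-119.4068  -49.6953 -198.1837]
```

View pics/scene7.png

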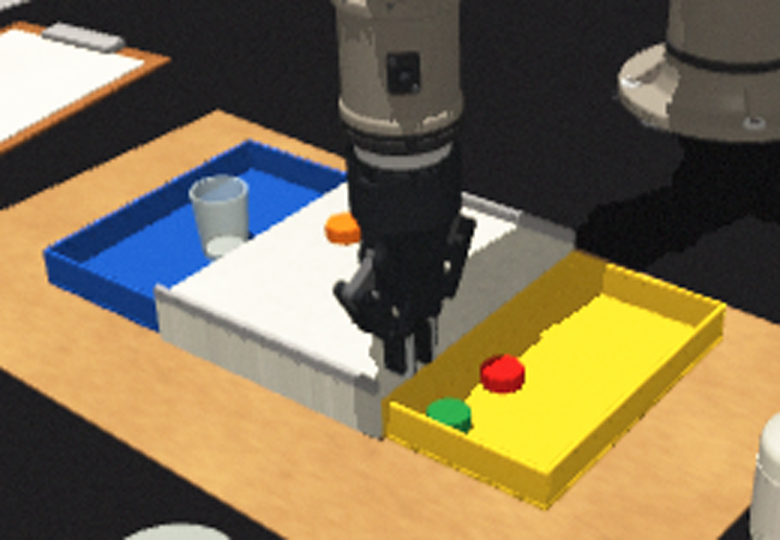

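>>> jog_arm --motion '[{"gripper": 16,"tx": 0,"ty": -30,"tz": 0,"ax": 0,"ay": 0,"az": 0},{"gripper": 16,"tx": 0,"ty": -35,"tz": 0,"ax": 0,"ay": 0,"az": 0},{"gripper": 16,"tx": 0,"ty": 0,"tz": -30,"ax": 0,"ay": 0,"az": 0},{"gripper": 16,"tx": 0,"ty": 0,"tz": -30,"ax": 0,"ay": 0,"az": 0},{"gripper": 16,"tx": -10,"ty": 0,"tz": -30,"ax": 0,"ay": 0,"az": 0},{"gripper": 16,"tx": -20,"ty": 0,"tz": -30,"ax": 0,"ay": 0,"az": 0},{"gripper": 16,"tx": -20,"ty": 0,"tz": -30,"ax": 0,"ay": 0,"az": 0},{"gripper": 16,"tx": -20,"ty": 0,"tz": -30,"ax": 0,"ay": 0,"az": 0},{"gripper": 16,"tx": -20,"ty": 0,"tz": -18,"ax": 0,"ay": 0,"az": 0},{"gripper": 16,"tx": 0,"ty": 0,"tz": 0,"ax": 0,"ay": 0,"az": 0},{"gripper": 16,"tx": 0,"ty": 0,"tz": 0,"ax": 0,"ay": 0,"az": 0}]'

```text
clock: 13.85
tcp_pos: [0.5505, -0.0754, 0.1235]
orientation: [-1.569, -0.072, 0.071]
contact_force: [-0.4, 0.5, 0.5]
grip_width: 0.0162
```

```bash
python3 st.py -27 -86 108; python3 - <<'E'
from h import *
from st import X,Y,C
for n in('scene','top'):
    f=vision.grab_frame(n); x,y=((230,160),(180,60))[n=='scene']
    cv2.imwrite(f'pics/{n}8.png',cv2.resize(f[y:y+200,x:x+260],None,fx=3,fy=3,interpolation=cv2.INTER_CUBIC)[:,:,::-1])
    for c in('red','green','orange'):
        for st,ce,m in blobs(f,c,((235,175,410,295),(250,140,420,260))[n=='scene'],40):
            if st[4]<300:
                for z in(.012,.047):
                    p=onz(n,ce,z)[:2]-C; print(n,c,ce,st[4],z,p@X*1000,p@Y*1000)
E
```

```text
t 13.85 deck mm 2.228066810467408 -86.45184095736084 z 123.54810482632539 roterr [-0.0003 -0.0014  0.0005] w 0.016168649414637238 F [-0.4493  0.4616  0.4853]
q [-0.4434  0.4972  0.6089  1.9814 -0.3983  0.7816  0.4876]
tool shift [-29.2366  15.5333   0.4058]
scene red [347.0748 214.4966] 147 0.012 28.346945236762206 146.86519799803187
scene red [347.0748 214.4966] 147 0.047 68.20204896888994 174.6388783427427
scene green [330.1402 227.6355] 107 0.012 88.9465003218658 144.83945792143638
scene green [330.1402 227.6355] 107 0.047 125.43507899582232 172.72567547404623
scene orange [291.1184 143.2763] 76 0.012 -163.3164856605985 -180.78684270517195
scene orange [291.1184 143.2763] 76 0.047 -112.81378324651851 -134.81090322111294
scene orange [317.2896 157.6175] 183 0.012 -139.65302478594907 -68.15470750403539
scene orange [317.2896 157.6175] 183 0.047 -90.4649134424751 -28.435891607392907
scene orange [294.4922 165.6797] 128 0.012 -71.30593281417302 -90.62732949197823
scene orange [294.4922 165.6797] 128 0.047 -25.91475030050621 -49.66007794363871
top red [290.0945 224.7402] 127 0.012 24.496952131109644 146.55862550020495
top red [290.0945 224.7402] 127 0.047 18.921415798240545 144.42986744976866
top green [289.7647 195.8992] 119 0.012 91.58171180391894 146.47289792563112
top green [289.7647 195.8992] 119 0.047 83.41517811087989 144.3474509091838
top orange [380.3867 244.011 ] 181 0.012 -24.27811982380096 -54.950816812240426
top orange [380.3867 244.011 ] 181 0.047 -27.969829140017673 -49.296727676112475
```

View pics/scene8.png

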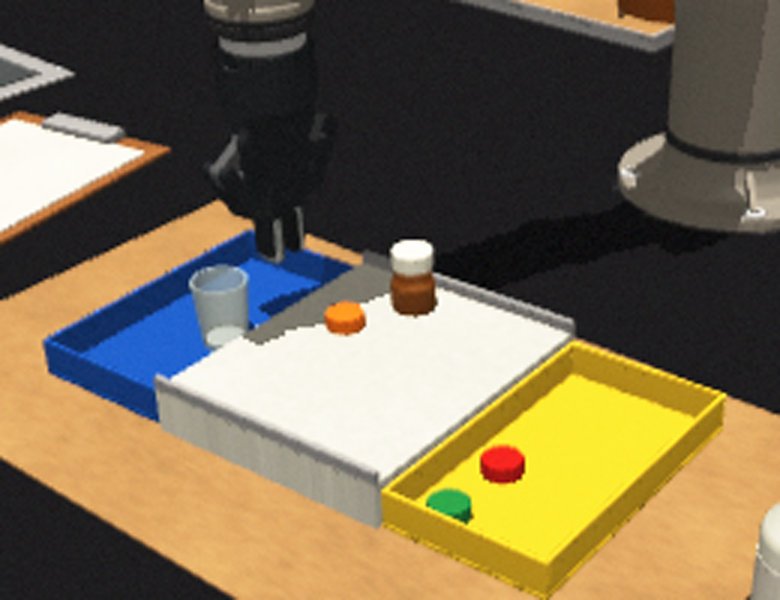

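View pics/top8.png

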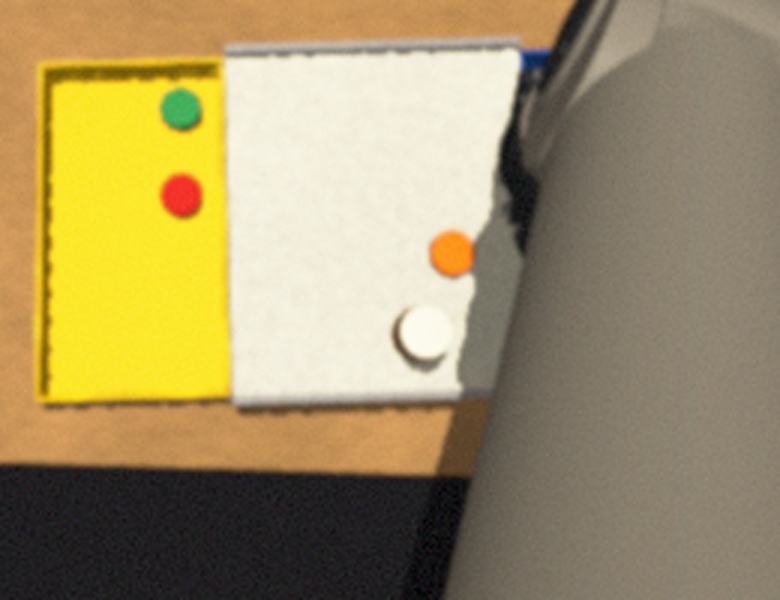

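```bash
python3 - <<'E'
from h import *
from st import X,Y,C
o=np.array([*C,0]);Y3=np.array([*Y,0]);X3=np.array([*X,0])
for n,zp in dict(tipL=(267,258),tipR=(300,247),knL=(228,197),knLout=(208,168),knR=(325,172),knRout=(335,125)).items():
    c,d=ray('scene',(180+zp[0]/3,60+zp[1]/3))
    for yy in(-.0865,-.0735):
        t=(yy-(c-o)@Y3)/(d@Y3);p=c+t*d;print(n,yy,((p-o)@X3*1000).round(1),(p[2]*1000).round(1))
E
```

```text
tipL -0.0865 18.7 110.0
tipL -0.0735 31.6 119.4
tipR -0.0865 -19.9 103.3
tipR -0.0735 -6.3 112.9
knL -0.0865 53.3 176.4
knL -0.0735 65.6 184.6
knLout -0.0865 70.0 206.1
knLout -0.0735 81.9 213.9
knR -0.0865 -56.2 155.8
knR -0.0735 -42.0 164.4
knRout -0.0865 -72.0 190.8
knRout -0.0735 -57.5 198.8
```

>>> jog_arm --motion '[{"gripper": 0,"tx": 0,"ty": 0,"tz": 0,"ax": 0,"ay": 0.143,"az": 0},{"gripper": 0,"tx": 0,"ty": 0,"tz": 0,"ax": 0,"ay": 0.143,"az": 0},{"gripper": 0,"tx": 0,"ty": 0,"tz": 0,"ax": 0,"ay": 0.143,"az": 0},{"gripper": 0,"tx": 0,"ty": 0,"tz": 0,"ax": 0,"ay": 0.143,"az": 0},{"gripper": 0,"tx": 0,"ty": 0,"tz": 0,"ax": 0,"ay": 0.143,"az": 0},{"gripper": 0,"tx": 0,"ty": 0,"tz": 0,"ax": 0,"ay": 0.143,"az": 0},{"gripper": 0,"tx": 0,"ty": 0,"tz": 0,"ax": 0,"ay": 0.143,"az": 0},{"gripper": 0,"tx": 0,"ty": 0,"tz": 0,"ax": 0,"ay": 0.143,"az": 0},{"gripper": 0,"tx": 0,"ty": 0,"tz": 0,"ax": 0,"ay": 0.143,"az": 0},{"gripper": 0,"tx": 0,"ty": 0,"tz": 0,"ax": 0,"ay": 0.143,"az": 0},{"gripper": 0,"tx": 0,"ty": 0,"tz": 0,"ax": 0,"ay": 0.139,"az": 0},{"gripper": 0,"tx": 0,"ty": 0,"tz": 0,"ax": 0,"ay": 0,"az": 0}]'

```text
clock: 15.15
tcp_pos: [0.5513, -0.0734, 0.1228]
orientation: [-1.254, 1.138, -1.138]
contact_force: [0.2, 0.8, -1.2]
grip_width: 0.0003
```

```bash
python3 st.py -27 -89 58
```

```text
t 15.15 deck mm 3.229564007092633 -84.51282832611078 z 122.8270638344481 roterr [ 0.0012 -1.5668  0.0002] w 0.00032181156589827445 F [ 0.1962  0.7643 -1.1517]
q [-0.706   0.6688  1.0164  1.994  -0.7353  0.9021 -0.7664]
tool shift [  4.3116  64.849  -30.208 ]
```

>>> jog_arm --motion '[{"gripper": 0,"tx": 4,"ty": 0,"tz": -15,"ax": 0,"ay": 0.003,"az": 0},{"gripper": 0,"tx": 0,"ty": 0,"tz": -15,"ax": 0,"ay": 0,"az": 0},{"gripper": 0,"tx": 0,"ty": 0,"tz": 0,"ax": 0,"ay": 0,"az": 0},{"gripper": 0,"tx": 0,"ty": 20,"tz": 0,"ax": 0,"ay": 0,"az": 0},{"gripper": 0,"tx": 0,"ty": 15,"tz": 0,"ax": 0,"ay": 0,"az": 0},{"gripper": 0,"tx": 0,"ty": 10,"tz": 0,"ax": 0,"ay": 0,"az": 0},{"gripper": 0,"tx": 0,"ty": 0,"tz": 0,"ax": 0,"ay": 0,"az": 0},{"gripper": 0,"tx": 0,"ty": 0,"tz": 0,"ax": 0,"ay": 0,"az": 0}]'

```text
clock: 15.95
tcp_pos: [0.5213, -0.0818, 0.0783]
orientation: [-1.252, 1.141, -1.141]
contact_force: [-0.7, -0.8, 1.2]
grip_width: -0.0001
```

```bash
python3 st.py -27 -89 58
```

```text
t 15.95 deck mm -27.437333835184287 -90.11489334995953 z 78.27103099216762 roterr [ 0.0004 -1.5712 -0.    ] w -0.00013829500430676556 F [-0.7341 -0.7813  1.2192]
q [-0.6577  0.6854  0.9472  2.0824 -0.8044  0.7935 -0.6847]
tool shift [-1.1206 20.2706  0.4428]
```

>>> jog_arm --motion '[{"gripper": 0,"tx": 0,"ty": 10,"tz": 0,"ax": 0,"ay": 0,"az": 0},{"gripper": 0,"tx": 0,"ty": 6,"tz": 0,"ax": 0,"ay": 0,"az": 0},{"gripper": 0,"tx": 0,"ty": 4,"tz": 0,"ax": 0,"ay": 0,"az": 0},{"gripper": 0,"tx": 0,"ty": 0,"tz": 0,"ax": 0,"ay": 0,"az": 0},{"gripper": 0,"tx": 0,"ty": 0,"tz": 0,"ax": 0,"ay": 0,"az": 0}]'

```text
clock: 16.45
tcp_pos: [0.5211, -0.0816, 0.0583]
orientation: [-1.251, 1.142, -1.141]
contact_force: [0.4, 0.8, 0.1]
grip_width: -0.0003
```

```bash
python3 st.py -27 -89 58;  python3 - <<'E'
from h import *
for n in('scene',):
    f=vision.grab_frame(n); x,y=((230,160),(180,60))[n=='scene']
    cv2.imwrite(f'pics/{n}9.png',cv2.resize(f[y:y+200,x:x+260],None,fx=3,fy=3,interpolation=cv2.INTER_CUBIC)[:,:,::-1])
E
```

```text
t 16.45 deck mm -27.669850589165396 -89.95694100904674 z 58.27211809693904 roterr [ 0.0001 -1.5716 -0.0001] w -0.00030916897528769145 F [0.4153 0.8114 0.0781]
q [-0.6301  0.7105  0.9069  2.0901 -0.8418  0.7597 -0.6577]
tool shift [-0.9575  0.272   0.6691]
```

View pics/scene9.png

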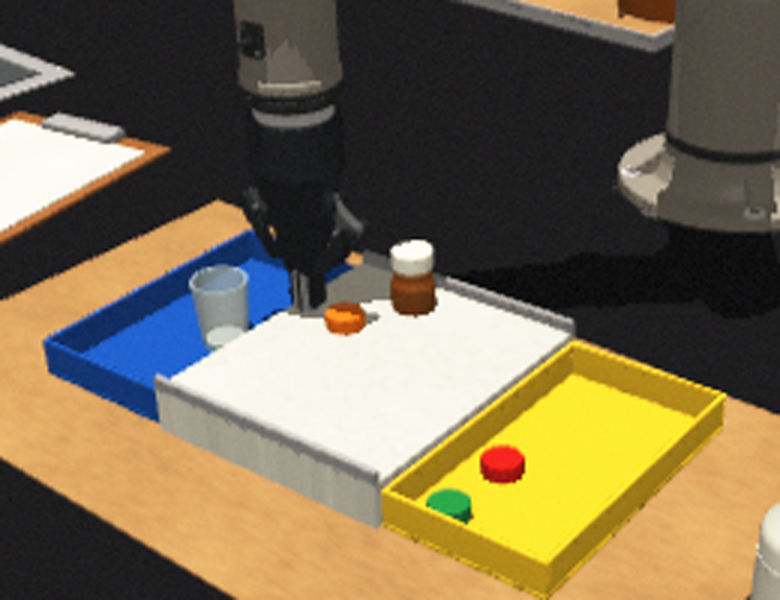

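>>> jog_arm --motion '[{"gripper": 0,"tx": -5,"ty": 0,"tz": 0,"ax": 0,"ay": 0,"az": 0},{"gripper": 0,"tx": -5,"ty": 0,"tz": 0,"ax": 0,"ay": 0,"az": 0},{"gripper": 0,"tx": -5,"ty": 0,"tz": 0,"ax": 0,"ay": 0,"az": 0},{"gripper": 0,"tx": -5,"ty": 0,"tz": 0,"ax": 0,"ay": 0,"az": 0},{"gripper": 0,"tx": -5,"ty": 0,"tz": 0,"ax": 0,"ay": 0,"az": 0},{"gripper": 0,"tx": -5,"ty": 0,"tz": 0,"ax": 0,"ay": 0,"az": 0},{"gripper": 0,"tx": -5,"ty": 0,"tz": 0,"ax": 0,"ay": 0,"az": 0},{"gripper": 0,"tx": -5,"ty": 0,"tz": 0,"ax": 0,"ay": 0,"az": 0}]'

```text
clock: 17.3
tcp_pos: [0.5174, -0.0413, 0.0583]
orientation: [-1.251, 1.141, -1.141]
contact_force: [-0.0, -0.2, -0.0]
grip_width: -0.0001
```

```bash
cat > look.py <<'E'
from h import *
from st import X,Y,C
import sys
for n in('scene',):
    f=vision.grab_frame(n); x,y=((230,160),(180,60))[n=='scene']
    cv2.imwrite(f'pics/{n}{sys.argv[1]}.png',cv2.resize(f[y:y+200,x:x+260],None,fx=3,fy=3,interpolation=cv2.INTER_CUBIC)[:,:,::-1])
    for st,ce,m in blobs(f,'orange',(285,152,420,250),40):
        if st[4]<300:
            p=onz(n,ce,.047)[:2]-C; print('orange?',ce,st[4],p@X*1000,p@Y*1000)
E
python3 st.py -27 106 58; python3 look.py 10
```

```text
t 17.3 deck mm -27.577355315108534 -49.461217184470414 z 58.30296290539729 roterr [ 0.     -1.5715  0.    ] w -0.00011775000705582633 F [-0.0194 -0.1665 -0.0029]
q [-0.7168  0.7037  0.9148  2.1097 -0.8484  0.7524 -0.7234]
tool shift [-155.4616    0.2999    0.4729]
orange? [317.1758 157.7692] 182 -89.67523990848501 -28.187146005931528
orange? [303.9462 169.1154] 130 -26.29319337758447 -19.786505728124556
```

View pics/scene10.png

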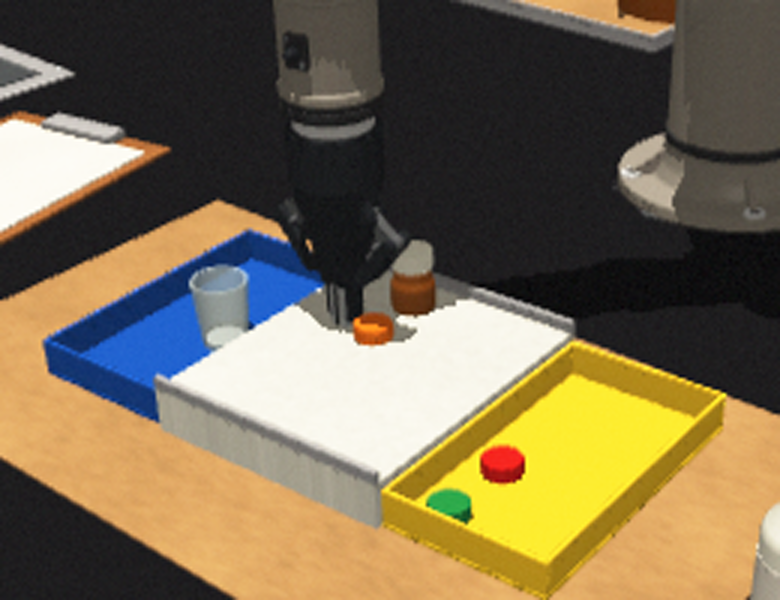

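>>> jog_arm --motion '[{"gripper": 0,"tx": -5,"ty": 0,"tz": 0,"ax": 0,"ay": 0,"az": 0},{"gripper": 0,"tx": -5,"ty": 0,"tz": 0,"ax": 0,"ay": 0,"az": 0},{"gripper": 0,"tx": -5,"ty": 0,"tz": 0,"ax": 0,"ay": 0,"az": 0},{"gripper": 0,"tx": -5,"ty": 0,"tz": 0,"ax": 0,"ay": 0,"az": 0},{"gripper": 0,"tx": -5,"ty": 0,"tz": 0,"ax": 0,"ay": 0,"az": 0},{"gripper": 0,"tx": -5,"ty": 0,"tz": 0,"ax": 0,"ay": 0,"az": 0},{"gripper": 0,"tx": -5,"ty": 0,"tz": 0,"ax": 0,"ay": 0,"az": 0},{"gripper": 0,"tx": -5,"ty": 0,"tz": 0,"ax": 0,"ay": 0,"az": 0},{"gripper": 0,"tx": -5,"ty": 0,"tz": 0,"ax": 0,"ay": 0,"az": 0},{"gripper": 0,"tx": -5,"ty": 0,"tz": 0,"ax": 0,"ay": 0,"az": 0},{"gripper": 0,"tx": -5,"ty": 0,"tz": 0,"ax": 0,"ay": 0,"az": 0},{"gripper": 0,"tx": -5,"ty": 0,"tz": 0,"ax": 0,"ay": 0,"az": 0}]'

```text
clock: 18.55
tcp_pos: [0.5119, 0.0185, 0.0583]
orientation: [-1.251, 1.141, -1.141]
contact_force: [-0.3, 0.1, 0.5]
grip_width: 0.0005
```

```bash
python3 st.py -27 106 58; python3 look.py 11
```

```text
t 18.55 deck mm -27.55397663799077 10.54240392984921 z 58.28672538897362 roterr [-0.     -1.5715 -0.    ] w 0.00045746550064564516 F [-0.293   0.1004  0.5399]
q [-0.844   0.7009  0.9255  2.1257 -0.8582  0.7491 -0.827 ]
tool shift [-95.458    0.291    0.4859]
orange? [323.6224 176.4685] 143 -26.312130967206738 40.59573101737162
```

View pics/scene11.png

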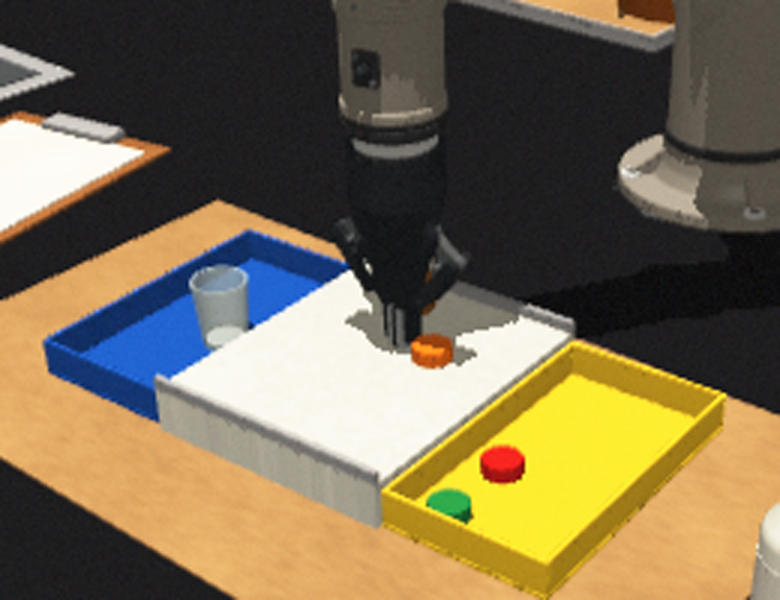

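Orange is tracking straight (x ≈ -26 mm). 96 mm remain.

>>> jog_arm --motion '[{"gripper": 0,"tx": -5,"ty": 0,"tz": 0,"ax": 0,"ay": 0,"az": 0},{"gripper": 0,"tx": -5,"ty": 0,"tz": 0,"ax": 0,"ay": 0,"az": 0},{"gripper": 0,"tx": -5,"ty": 0,"tz": 0,"ax": 0,"ay": 0,"az": 0},{"gripper": 0,"tx": -5,"ty": 0,"tz": 0,"ax": 0,"ay": 0,"az": 0},{"gripper": 0,"tx": -5,"ty": 0,"tz": 0,"ax": 0,"ay": 0,"az": 0},{"gripper": 0,"tx": -5,"ty": 0,"tz": 0,"ax": 0,"ay": 0,"az": 0},{"gripper": 0,"tx": -5,"ty": 0,"tz": 0,"ax": 0,"ay": 0,"az": 0},{"gripper": 0,"tx": -5,"ty": 0,"tz": 0,"ax": 0,"ay": 0,"az": 0},{"gripper": 0,"tx": -5,"ty": 0,"tz": 0,"ax": 0,"ay": 0,"az": 0},{"gripper": 0,"tx": -5,"ty": 0,"tz": 0,"ax": 0,"ay": 0,"az": 0}]'

```text
clock: 19.6
tcp_pos: [0.5073, 0.0683, 0.0583]
orientation: [-1.251, 1.141, -1.141]
contact_force: [-0.3, -0.2, 0.3]
grip_width: 0.0001
```

>>> jog_arm --motion '[{"gripper": 0,"tx": -5,"ty": 0,"tz": 0,"ax": 0,"ay": 0,"az": 0},{"gripper": 0,"tx": -5,"ty": 0,"tz": 0,"ax": 0,"ay": 0,"az": 0},{"gripper": 0,"tx": -5,"ty": 0,"tz": 0,"ax": 0,"ay": 0,"az": 0},{"gripper": 0,"tx": -5,"ty": 0,"tz": 0,"ax": 0,"ay": 0,"az": 0},{"gripper": 0,"tx": -5,"ty": 0,"tz": 0,"ax": 0,"ay": 0,"az": 0},{"gripper": 0,"tx": -5,"ty": 0,"tz": 0,"ax": 0,"ay": 0,"az": 0},{"gripper": 0,"tx": -5,"ty": 0,"tz": 0,"ax": 0,"ay": 0,"az": 0},{"gripper": 0,"tx": -5,"ty": 0,"tz": 0,"ax": 0,"ay": 0,"az": 0},{"gripper": 0,"tx": -5,"ty": 0,"tz": 0,"ax": 0,"ay": 0,"az": 0},{"gripper": 0,"tx": 0,"ty": 0,"tz": 0,"ax": 0,"ay": 0,"az": 0},{"gripper": 0,"tx": 0,"ty": 0,"tz": 0,"ax": 0,"ay": 0,"az": 0}]'

```text
clock: 20.7
tcp_pos: [0.5032, 0.1128, 0.0582]
orientation: [-1.251, 1.141, -1.141]
contact_force: [0.6, -0.1, -0.1]
grip_width: -0.0002
```

```bash
python3 st.py -27 106 58; python3 look.py 12
```

```text
t 20.7 deck mm -27.518554985098103 105.30875491555274 z 58.23687021297988 roterr [ 0.0001 -1.571  -0.    ] w -0.00015477135330766562 F [ 0.6448 -0.0801 -0.0883]
q [-1.0341  0.7142  0.9394  2.1181 -0.8722  0.7621 -0.9999]
tool shift [-0.6914  0.2368  0.5184]
orange? [317.4629 157.84  ] 175 -89.79979583526969 -27.361061918463705
orange? [360.255  203.5369] 149 18.26787965149088 174.67060720099545
```

View pics/scene12.png

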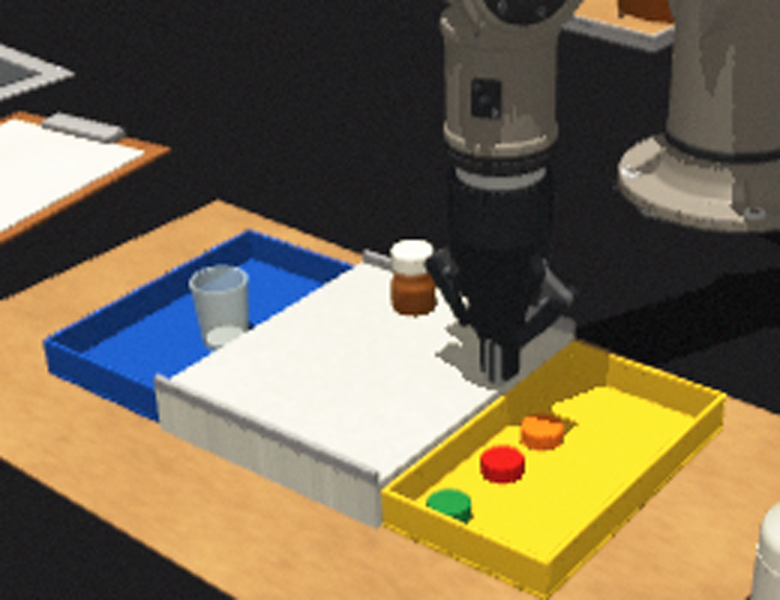

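All three caps are in the yellow tray. Raise the arm clear, then take a last check.

>>> jog_arm --motion '[{"gripper": 0,"tx": 0,"ty": -20,"tz": 0,"ax": 0,"ay": 0,"az": 0},{"gripper": 0,"tx": 0,"ty": -30,"tz": 0,"ax": 0,"ay": 0,"az": 0},{"gripper": 0,"tx": 0,"ty": -30,"tz": 0,"ax": 0,"ay": 0,"az": 0},{"gripper": 0,"tx": 0,"ty": -30,"tz": 0,"ax": 0,"ay": 0,"az": 0},{"gripper": 0,"tx": 0,"ty": -30,"tz": 0,"ax": 0,"ay": 0,"az": 0},{"gripper": 0,"tx": 0,"ty": 0,"tz": 0,"ax": 0,"ay": 0,"az": 0},{"gripper": 0,"tx": 0,"ty": 0,"tz": 0,"ax": 0,"ay": 0,"az": 0},{"gripper": 0,"tx": 0,"ty": 0,"tz": 0,"ax": 0,"ay": 0,"az": 0}]'

```text
clock: 21.55
tcp_pos: [0.5025, 0.1126, 0.1974]
orientation: [-1.252, 1.143, -1.141]
contact_force: [0.2, -0.5, 0.9]
grip_width: -0.0002
```

```bash
python3 st.py; python3 - <<'E'
from h import *
f=vision.grab_frame('scene');cv2.imwrite('pics/final.png',f[:,:,::-1])
S=np.load('pics/scene0.npy')
for n,(x0,y0,x1,y1) in dict(jar=(305,138,332,168),beaker=(238,145,268,178),bottle=(425,205,470,280)).items():
    d=cv2.absdiff(f[y0:y1,x0:x1],S[y0:y1,x0:x1]).max(2);print(n,d.mean(),(d>40).sum(),d.size)
E
```

```text
t 21.55 deck mm -28.19878023772244 105.12135197005149 z 197.4078822430484 roterr [ 0.0012 -1.5717 -0.0012] w -0.0001954497714687464 F [ 0.1837 -0.5478  0.8997]
q [-1.2393  0.5469  1.2224  2.0321 -0.6185  1.0027 -1.1833]
jar 2.6716049382716047 5 810
beaker 2.3484848484848486 0 990
bottle 2.2545185185185184 0 3375
```

View pics/final.png

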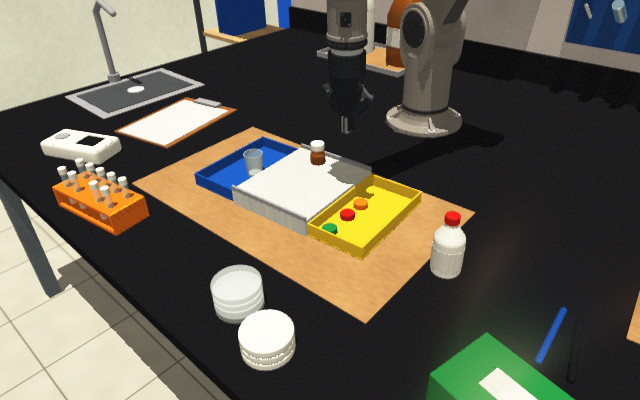

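The final picture shows the green (330,229), red (347,214) and orange (361,203) caps in the yellow tray. The jar, beaker and bottle are unchanged, and the arm is clear.

```bash
python3 -c "
from bench import ticket
print(ticket.hand_in())"
```

```text
the job is handed in; nothing more can be done
None
```

The red, green and orange caps, in that order, are all in the yellow discard tray. I pushed each one along the deck at 50–60 mm/s with low fingertips. Red and green went in a two-finger cradle. Orange was pushed with the closed fingers turned 90°, because the gripper's wide knuckles might otherwise have touched the jar.

- **Last picture:** it shows all three caps lying in the yellow tray. The jar, beaker and reagent bottle match the first picture: no pixels changed for the beaker or bottle. For the jar, 5 of 810 pixels changed, which I put down to its edge or a shadow.
- **Forces, clearance and time:** the force readings at the end of each move stayed within about 2 N, which is sensor noise. The gripper was raised clear before handing in at about 21.6 s.
- **Failed or disagreeing checks:** the first move call was refused for missing keys and moved nothing. The two cameras differed by up to about 5 mm on the cap positions before I combined them.

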